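# Start the mending press screw square with the T-key

### The arm

A 6-joint arm with a two-finger parallel gripper is mounted at the origin on the work surface. World frame = base frame: x ahead of the robot, y to its left, z up, the work surface at z = 0. Lengths are in mm, angles in rad, forces in N, time in s.
With the tool pointing down it reaches from about 400 to 925 mm from the base axis. Payload 12.5 kg.
Tool frame: the origin (TCP) lies at the very end of the fingers, on their centre line; the grasp point (between the pads) lies 19 mm behind it; z points along the fingers, y is the line along which they close (so a half turn about z gives the same grasp; the last joint's range is limited). The gripper opens to 95 mm and grips with 3 to 60 N. Pads are 20 mm wide; open, the fingers measure 119 mm over their backs; the gripper's body (75 mm by 180 mm) begins 59 mm behind the grasp point.
Start: joints at [1.135, 0.491, 1.559, -0, 1.092, -0.106], TCP at [202.392, 591.341, 214.661] pointing down, gripper open.
Joint ranges: [-3.1, 3.1], [-0.84, 2.19], [0.05, 2.79], [-1.13, 4.28], [0.06, 2.93], [-2.69, 2.69]. Speed limits (rad/s): [2.22, 2.22, 2.79, 3.14, 3.14, 3.14].

### API

Orientations are given as a rotation vector (axis times angle).
In Python, from workcell import arm, get_image, spotter gives the robot as it stands.
- The arm moves only by the shell command python3 -m crank 'ROWS' [FORCE]. ROWS is JSON, a list of rows, each a list of 3 entries, a list of its own where there are three numbers: the opening in per cent of the stroke, from 0 (shut) to 100 (fully open), then the shift along the tool's x, y, z in mm, then the turn about the tool's z in degrees. In form: [[grip, [tx, ty, tz], spin], ...]. A call has 1 to 20 rows; each row is the pose to reach, as a shift and turn from the pose commanded when the call began, along the tool's axes at that moment; what a row does not reach only later rows make up. A row lasts 1/10 s, in which the tool goes at most 50 mm and 8.59 degrees, less where a joint would pass 70% of its speed; a pose out of reach is approached as far as the arm can. A call with a gripper value outside its range is refused whole. The fingers move at their own pace and stop on an object; FORCE is the grip in N (left out, the last holds). Time passes only in rows, so rows that repeat a pose let the fingers close. It gives the time, the measured TCP pose, the force, the opening and the grip force at its end, in the units of the state.
- arm.read_state(): the state, without advancing time (a new reading comes with each control period).
- get_image(name): name is "scene" or "top" or "wrist"; returns a dict with "pixels" (384x512x3 uint8, blue, green, red), "intrinsics" (3x3 intrinsics, pixels), "position" and "rotation" of the camera in the world; the wrist camera has in their place "mount" (4x4, takes a point from camera to tool coordinates, whose origin is the TCP and whose axes are the flange's). Camera axes: x right, y up, looking along -z (the intrinsics and any distortion apply to the point x, -y, -z); pixel columns grow to the right and rows downward; lengths in mm; the calibration is good to about 2 mm. A picture is of the moment at which its call begins: read the wrist's pose just before it. There is no depth.
- arm.finish_job(): hands the job in; it is judged then, once.
Trained networks look in a picture, given as the dict that the camera call returned (one of the last four; its "shot" number tells which), for a name from the list of things; names that differ only in an ending like _2 or _b are one class to them, and where a whole thing is asked for, a point or a joint stands for the part that bears it (a point fixed in the world has none). Each returns a list of dicts, best first, with "score" (0 to 1); they miss things now and then, are a little off and sometimes report something else, mostly with a low value. They report only what shows in the picture. A call takes as long as a camera call. They do not tell look-alikes from the thing itself.
- spotter.outline_of(picture, query): "mask" (384x512 bool, what is visible of it) and "rect" ([centre column, centre row, width, height] in pixels, round what is visible of it).
The state is a dict: "time": time; "q": joint angles; "dq": joint speeds; "joint_torque": joint torques, N m; "position": TCP position; "ee_rot": TCP orientation; "contact_force": force on the tool from outside, world axes, zero at the start; "ft_torque": the same for the moment, N m; "width": opening from 0.0 (shut) to 1.0 (fully open); "grip_force": force on a finger pad.
Only numpy, scipy, OpenCV 4.12 (cv2) and the standard library are available. Lean on these libraries where they do the work, as an engineer would, in place of code of your own. Each camera call takes 0.05 s, during which the arm holds its last target. There are 200 camera calls.

### The job

The mended plate is in its press and the press screw has to be nipped up. Take the larger of the two T-handled keys, set it down upright and centred over the tongue of the screw on the press that holds the plate, until its feet stand on the screw's round flange, and only then turn the screw clockwise (seen from above) by 40 degrees or more. Leave the key standing upright on the screw, let go of it, and do not disturb the small key.

Things in the scene. Friction and masses are not known exactly. Their poses are not given: they have to be found in the camera images.
- key: Larger T-key, 110 mm tall, 0.15-0.3 kg, standing on the table. Origin: centre of its underside, z up, x along the wooden cross-bar (the handle): 80 long (x), 16 thick (y), at 82-110 mm height. Below: 14 mm shank, then a square steel foot 44x44, 36 high, forked: a slot 26 wide, 26 deep, open below and at both ends, runs along x, in line with the bar, between two 9 mm feet.
- screw_seat (a point): Top centre of the screw's round steel flange (72 mm across), 72 mm above the table, where the key's underside must come; on the screw's axis, z up. x runs along the tongue: an upright steel blade on the flange, 56 long (x), 10 thick, 20 high; the frame turns with it. Mid-bridge (60x180, top at 68) of the fixed wooden press holding a white 142 mm plate; the twin press is empty.
- screw (a joint): Angle of that screw, rad: 0 at the start (tongue across the bridge), grows clockwise seen from above, stop at 1.5. Friction about 0.05 N m; stays where left, does not rise or sink. With its slot along the tongue the key has 8 mm play to either side and turns freely about 18 degrees (0.32 rad) either way before it takes the screw along.
- small_key: Smaller T-key, a bystander: 78 mm tall, cross-bar 42 x 16 mm, foot 30 x 30 mm with a slot of only 6 mm, standing upright on the table. Origin: centre of its underside, z up, x along its cross-bar.
There are look-alikes about, which are no part of the job. Leave any pink or turquoise look-alike of the key alone.

How it is judged (in metres and radians):
On the way, in this order (a step that is already met when the one before it is completed fails the run):
1. the held large key stands upright and centred over the tongue, its feet down on the flange, before the screw has been turned (horizontal distance between key and screw_seat below 0.012 m and z of key in the frame of screw_seat between -0.006 and 0.01 m and angle between key's own z axis and vertical below 0.175 rad and value of joint screw below 0.2 rad and contact force between the fingers and key above 0.5 N), for 0.2 s.
2. the screw has been turned clockwise by 40 degrees (counted from 0.65 rad) with the key upright on it (value of joint screw above 0.65 rad and horizontal distance between key and screw_seat below 0.018 m and z of key in the frame of screw_seat below 0.01 m and angle between key's own z axis and vertical below 0.175 rad), for 0.2 s.
At the end, for the whole second after the job is handed in: The screw is turned clockwise by 0.65 rad or more; the large key rests over the tongue, underside within 10 mm of the flange, upright within 10 degrees, within 18 mm of the screw's axis (12 mm when first set down, held, before the turn) (all of step 2 and z of key in the frame of screw_seat above -0.006 m and linear speed of key below 0.02 m/s); the robot touches nothing.
It fails at once if the small key is moved more than 30 mm or tipped (distance of small_key from where it was at the start of the episode above 0.03 m or angle between small_key's own z axis and vertical above 0.5 rad).
It also fails if it takes over 43 s, if anything falls off the work surface, if the arm or the gripper's body presses on something with over 40 N, if the wrist force passes 120 N, or if a joint passes its speed limit or range.

## Working session

There is one attempt and no reset: what is moved stays moved. The work goes in short steps, Python scripts to look and compute and a shell command to move; the robot and the scene stay as the last step left them, time stands still between calls to the robot, and variables do not carry over. Pictures are saved under pics/ and viewed, at most 10 in all, crops included, and the job is handed in when it is done.

```bash
ls; mkdir -p pics; cat > h.py <<'E'
import numpy as np, cv2
from scipy.spatial.transform import Rotation as R
from workcell import arm,get_image,spotter
def ray(im,uv,st=None):
    K=np.array(im["intrinsics"]);p=np.linalg.solve(K,[uv[0],uv[1],1.]);d=np.array([p[0],-p[1],-p[2]])
    if "mount" in im:
        M=np.array(im["mount"]);T=R.from_rotvec(st["ee_rot"]).as_matrix()
        return np.array(st["position"])+T@M[:3,3],T@M[:3,:3]@d
    return np.array(im["position"]),np.array(im["rotation"])@d
def at(im,uv,z,st=None):
    o,d=ray(im,uv,st);return o+d*(z-o[2])/d[2]
E
python3 - <<'E'
from h import *
print(arm.read_state())
ims={}
for n in("top","scene"):
    im=get_image(n);cv2.imwrite(f"pics/{n}0.png",im["pixels"]);print(n,{k:v for k,v in im.items() if k!="pixels"})
    for q in("key","small_key","screw"):
        for r in spotter.outline_of(im,q)[:4]:print(q,r["score"],np.round(r["rect"]))
E
```

```text
pics
{'time': 0.0, 'q': array([ 1.13538830e+00,  4.91561586e-01,  1.55942802e+00,  4.15037161e-06,
        1.09165479e+00, -1.05582123e-01]), 'dq': array([-0.00050844,  0.00109252,  0.0008454 ,  0.0009731 ,  0.0005472 ,
       -0.00055955]), 'joint_torque': array([ 2.09457801e-03, -6.12650442e+01, -2.58174706e+01,  6.93418575e-02,
        4.83240956e-02, -8.76527156e-05]), 'position': array([202.29718174, 591.12148749, 214.06785429]), 'ee_rot': array([-5.15700345e-01, -3.09868795e+00,  1.59032077e-03]), 'contact_force': array([-0.57339762,  0.11905555,  0.28497579]), 'ft_torque': array([-0.02424904, -0.00561493,  0.0488428 ]), 'grip_force': 0.0, 'width': 1.0021405828872065}
top {'intrinsics': array([[350.80035459,   0.        , 254.93069617],
       [  0.        , 350.80035459, 192.8806682 ],
       [  0.        ,   0.        ,   1.        ]]), 'position': array([508.92070374, -14.01044848, 914.44229179]), 'rotation': array([ 0.10288652, -0.10389422, -1.57504197]), 'shot': 1}
key 0.93 [220. 214.  32.  23.]
key 0.9 [251. 140.  31.  27.]
small_key 0.45 [239. 267.  16.  18.]
screw 0.58 [356. 208.  33.  33.]
scene {'intrinsics': array([[455.56634627,   0.        , 250.01517028],
       [  0.        , 455.56634627, 199.23177317],
       [  0.        ,   0.        ,   1.        ]]), 'position': array([1081.41926146, -472.95751528,  641.73143062]), 'rotation': array([0.8406386 , 0.35616233, 0.78300994]), 'shot': 2}
key 0.97 [267. 234.  42.  63.]
key 0.95 [274. 193.  43.  43.]
key 0.76 [320. 258.  36.  68.]
small_key 0.59 [218. 179.  20.  36.]
```

```bash
sed -i 's/np.array(im\["rotation"\])@d/R.from_rotvec(im["rotation"]).as_matrix()@d/' h.py; python3 -c "
import cv2,numpy as np
a=cv2.imread('pics/top0.png');b=cv2.imread('pics/scene0.png')
cv2.imwrite('pics/t1.png',cv2.resize(a,(800,600)));cv2.imwrite('pics/s1.png',cv2.resize(b,(800,600)))"
```

```text
(no output)
```

View pics/t1.png

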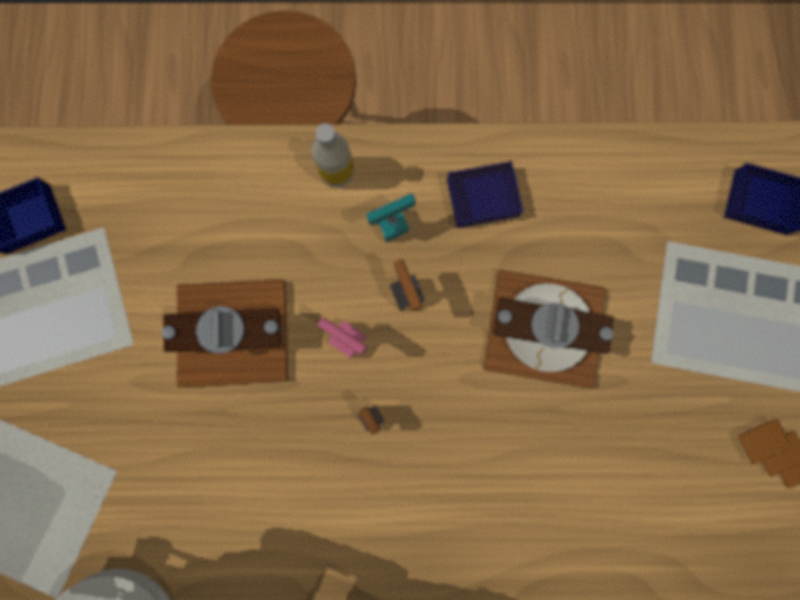

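View pics/s1.png

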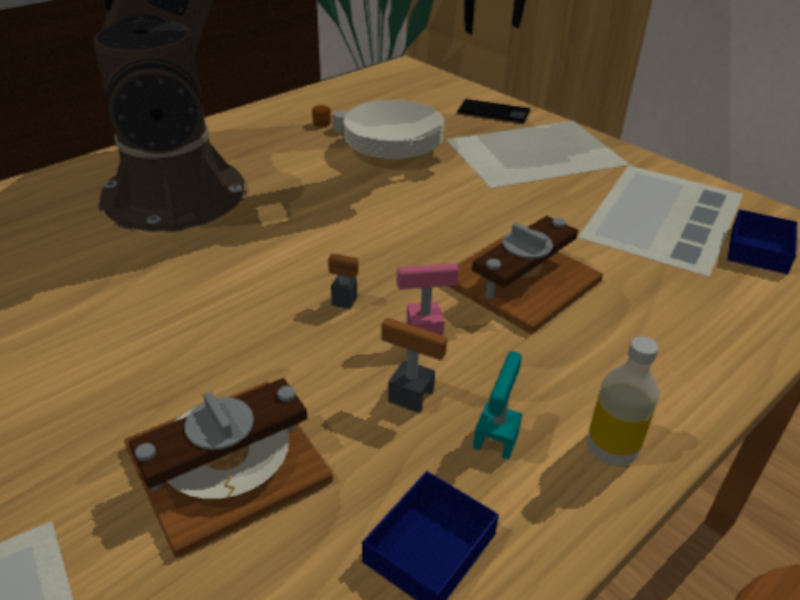

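```bash
python3 - <<'E'
from h import *
im=get_image("top");s=.64;st=arm.read_state()
for n,p,z in(("bar a",(400,262),110),("bar b",(415,304),110),("foot",(409,293),36),("seat",(555,325),72),("t a",(563,305),92),("t b",(559,345),92),("bolt a",(504,317),72),("bolt b",(606,333),72),("small",(371,419),78)):
    print(n,at(im,(p[0]*s,p[1]*s),z).round())
print(R.from_rotvec(st["ee_rot"]).as_matrix().round(2))
w=get_image("wrist");print(np.array(w["mount"]).round(3),w["intrinsics"])
E
```

```text
bar a [675. -18. 110.]
bar b [611. -40. 110.]
foot [639. -32.  36.]
seat [ 582. -256.   72.]
t a [ 611. -264.   92.]
t b [ 550. -255.   92.]
bolt a [ 595. -178.   72.]
bolt b [ 569. -334.   72.]
small [442.  27.  78.]
[[-0.95  0.32 -0.  ]
 [ 0.32  0.95 -0.  ]
 [-0.   -0.   -1.  ]]
[[  -0.       0.959    0.282   79.849]
 [   1.       0.      -0.      -0.507]
 [  -0.       0.282   -0.959 -169.845]
 [   0.       0.       0.       1.   ]] [[302.49745115   0.         258.19496308]
 [  0.         302.49745115 188.34985804]
 [  0.           0.           1.        ]]
```

```bash
python3 -m crank '[[60,[-615,-448,0],-38],[60,[-615,-448,0],-38],[60,[-615,-448,0],-38],[60,[-615,-448,0],-38],[60,[-615,-448,0],-38],[60,[-615,-448,0],-38],[60,[-615,-448,0],-38],[60,[-615,-448,0],-38],[60,[-615,-448,0],-38],[60,[-615,-448,0],-38],[60,[-615,-448,0],-38],[60,[-615,-448,0],-38],[60,[-615,-448,0],-38],[60,[-615,-448,0],-38],[60,[-615,-448,0],-38],[60,[-615,-448,0],-38],[60,[-615,-448,0],-38],[60,[-615,-448,0],-38],[60,[-615,-448,0],-38],[60,[-615,-448,0],-38]]' 20
python3 - <<'E'
from h import *
st=arm.read_state();im=get_image("wrist");cv2.imwrite("pics/w1.png",im["pixels"])
import pickle;pickle.dump((st,im),open("w1.pkl","wb"));print(st["q"],st["position"],st["width"])
E
```

```text
time: 2.5
position: [638.8, -30.5, 215.0]
ee_rot: [-0.523, 3.097, 0.0]
contact_force: [-0.3, 0.2, 0.1]
width: 0.599
grip_force: 0.0
[-1.51067917e-01  5.11392230e-01  1.52081039e+00  1.68470781e-04
  1.10912698e+00 -2.05674497e+00] [638.75818463 -30.53602699 214.98785982] 0.5990383828958119
```

View pics/w1.png

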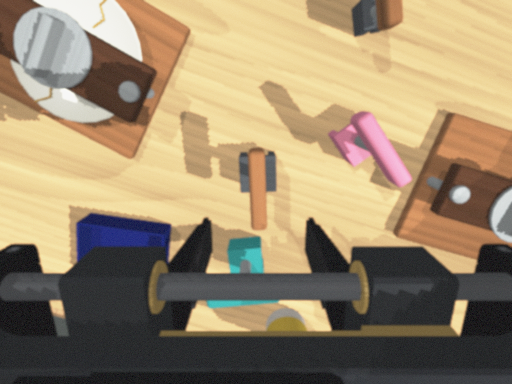

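```bash
python3 - <<'E'
from h import *;import pickle
st,im=pickle.load(open("w1.pkl","rb"))
T=R.from_rotvec(st["ee_rot"]).as_matrix();p0=np.array(st["position"])
for n,p,z in(("far",(257.5,149),110),("near",(259,227),110),("foot",(257.5,172),36),("flange",(51.5,49),72),("ta",(44,16),92),("tb",(60,75),92)):
    w=at(im,p,z,st);print(n,w.round(1),(T.T@(w-p0)).round(1))
print(T.round(3))
E
python3 - <<'E'
import cv2
a=cv2.imread('pics/w1.png');cv2.imwrite('pics/c1.png',cv2.hconcat([cv2.resize(a[0:100,0:100],(390,390),interpolation=2),cv2.resize(a[140:240,210:310],(390,390),interpolation=2)]))
E
```

```text
far [604.4 -43.5 110. ] [ 36.7  -0.9 105. ]
near [676.7 -16.8 110. ] [-40.3   0.5 105. ]
foot [641.3 -30.8  36. ] [ -2.3  -1.1 179. ]
flange [ 584.3 -257.5   72. ] [ 126.  -196.5  142.9]
ta [ 558.7 -254.6   92. ] [ 149.3 -185.4  122.9]
tb [ 602.3 -234.2   92. ] [ 101.4 -180.4  123. ]
[[-0.944 -0.329  0.   ]
 [-0.329  0.944  0.   ]
 [-0.     0.    -1.   ]]
```

View pics/c1.png

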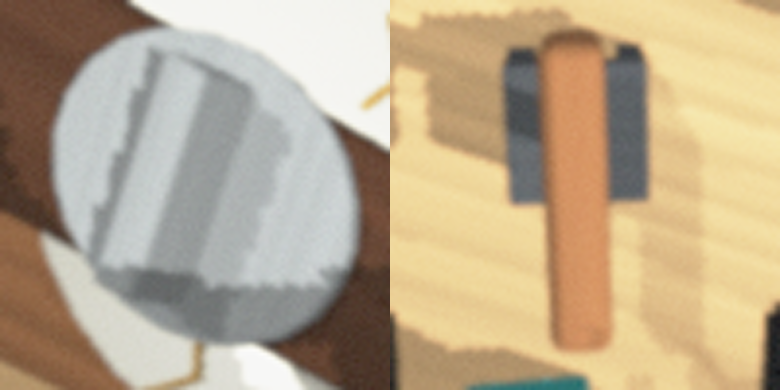

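```bash
python3 -m crank '[[60,[-2,-0.5,30],1],[60,[-2,-0.5,60],1],[60,[-2,-0.5,85],1],[60,[-2,-0.5,110],1],[60,[-2,-0.5,125],1],[60,[-2,-0.5,136],1],[60,[-2,-0.5,136],1],[60,[-2,-0.5,136],1],[0,[-2,-0.5,136],1],[0,[-2,-0.5,136],1],[0,[-2,-0.5,136],1],[0,[-2,-0.5,136],1],[0,[-2,-0.5,136],1],[0,[-2,-0.5,136],1],[0,[-2,-0.5,136],1],[0,[-2,-0.5,136],1]]' 40
```

```text
time: 4.15
position: [641.2, -31.5, 78.6]
ee_rot: [0.494, -3.102, -0.0]
contact_force: [-0.7, 0.1, 0.9]
width: 0.164
grip_force: 40.0
```

```bash
python3 -m crank '[[0,[0,0,-20],0],[0,[0,0,-60],0],[0,[0,0,-100],0],[0,[0,0,-130],0],[0,[20,-30,-136],5],[0,[40,-62,-136],10],[0,[60,-94,-136],15],[0,[80,-125,-136],20],[0,[100,-156,-136],24],[0,[116,-181,-136],27],[0,[126,-196,-136],27],[0,[126,-196,-136],27],[0,[126,-196,-136],27],[0,[126,-196,-136],27]]'
python3 - <<'E'
from h import *
st=arm.read_state();im=get_image("wrist");cv2.imwrite("pics/w2.png",im["pixels"]);t=get_image("top");cv2.imwrite("pics/t2.png",cv2.resize(t["pixels"][140:270,300:420],(480,520),interpolation=2))
a=cv2.resize(im["pixels"][:,60:460],(600,576),interpolation=2);cv2.imwrite("pics/w2b.png",a)
import pickle;pickle.dump((st,im,t),open("w2.pkl","wb"));print(st["q"],st["position"],st["width"],st["ee_rot"])
E
```

```text
time: 5.55
position: [582.7, -255.8, 214.5]
ee_rot: [-0.241, -3.132, -0.001]
contact_force: [0.5, 0.1, -2.9]
width: 0.168
grip_force: 40.0
[-5.17587239e-01  5.07498817e-01  1.52922478e+00  3.76475615e-04
  1.10519890e+00 -1.93505093e+00] [ 582.66695268 -255.81054086  214.52729331] 0.16818686891277865 [-2.40871396e-01 -3.13218975e+00 -6.98925013e-04]
```

View pics/w2b.png

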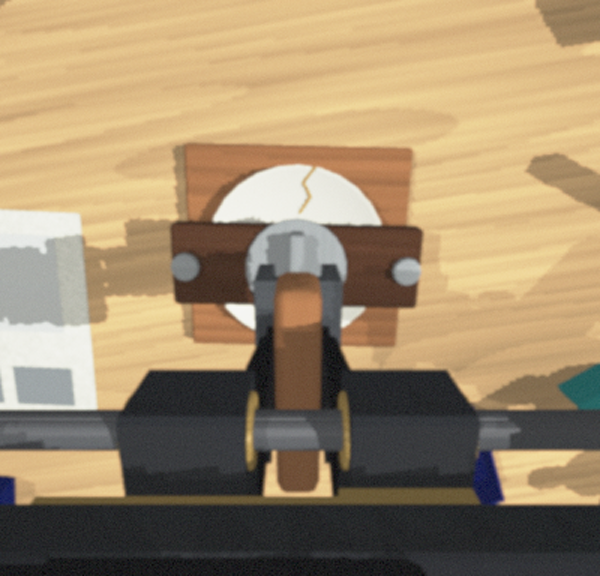

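```bash
python3 - <<'E'
from h import *;import pickle
st,im,t=pickle.load(open("w2.pkl","rb"))
T=R.from_rotvec(st["ee_rot"]).as_matrix();p0=np.array(st["position"])
for n,p,z in(("edge",(297,219.5),72),("L",(247,262),72),("R",(347,262),72),("bl",(185,267),75),("br",(406,272),75),("tongue far L",(290,233),92),("far R",(305,233),92),("foot L",(258,267),173),("foot R",(341,267),173)):
    w=at(im,(60+p[0]/1.5,p[1]/1.5),z,st);print(n,w.round(1),(T.T@(w-p0)).round(1))
E
```

```text
edge [ 549.6 -251.3   72. ] [ 33.4  -0.6 142.5]
L [ 573.9 -290.9   72. ] [  3.3 -36.1 142.5]
R [ 584.8 -220.9   72. ] [  3.2  34.8 142.5]
bl [ 570.1 -334.2   75. ] [  0.4 -79.4 139.5]
br [ 597.6 -180.8   75. ] [ -3.3  76.3 139.6]
tongue far L [ 554.6 -256.7   92. ] [ 27.6  -5.2 122.5]
far R [ 556.1 -247.    92. ] [ 27.6   4.6 122.5]
foot L [ 554.4 -271.   173. ] [ 25.6 -19.3  41.5]
foot R [ 560.5 -231.6  173. ] [25.6 20.6 41.5]
```

```bash
python3 -m crank '[[0,[-3,-1,0],1],[0,[-3,-1,12],1],[0,[-3,-1,24],1],[0,[-3,-1,34],1],[0,[-3,-1,42],1],[0,[-3,-1,48],1],[0,[-3,-1,53],1],[0,[-3,-1,57],1],[0,[-3,-1,60],1],[0,[-3,-1,61],1],[0,[-3,-1,62],1],[0,[-3,-1,62],1],[0,[-3,-1,62],1]]'
```

```text
time: 6.95
position: [585.2, -258.4, 152.8]
ee_rot: [0.271, 3.13, -0.0]
contact_force: [0.8, 0.3, -3.7]
width: 0.171
grip_force: 40.0
```

```bash
python3 -m crank '[[0,[0,0,0.5],0],[0,[0,0,1],0],[0,[0,0,1.5],0],[0,[0,0,2],0],[0,[0,0,2],0],[0,[0,0,2],0]]'
python3 - <<'E'
from h import *
st=arm.read_state();im=get_image("wrist");t=get_image("scene")
a=cv2.resize(im["pixels"][100:292,130:386],(512,384),interpolation=2);b=cv2.resize(t["pixels"][190:382,60:200],(280,384),interpolation=2);cv2.imwrite("pics/w3.png",cv2.hconcat([a,b]))
E
```

```text
time: 7.55
position: [585.2, -258.4, 150.6]
ee_rot: [0.271, 3.13, 0.0]
contact_force: [-0.7, 0.3, -1.8]
width: 0.165
grip_force: 40.0
```

View pics/w3.png

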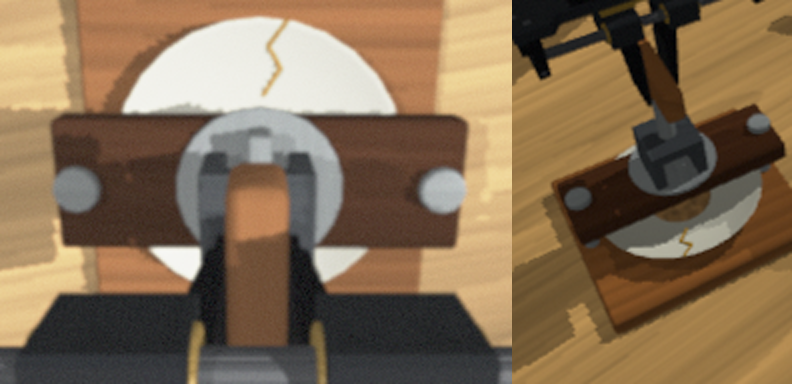

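```bash
python3 -m crank '[[0,[0,0,0.5],0],[0,[0,0,1],0],[0,[0,0,1],0],[0,[0,0,1],0],[0,[0,0,1],0],[0,[0,0,1],0]]'
python3 -m crank '[[0,[0,0,0],4],[0,[0,0,0],8],[0,[0,0,0],12],[0,[0,0,0],16],[0,[0,0,0],20],[0,[0,0,0],24],[0,[0,0,0],28],[0,[0,0,0],32],[0,[0,0,0],36],[0,[0,0,0],40],[0,[0,0,0],44],[0,[0,0,0],48],[0,[0,0,0],52],[0,[0,0,0],56],[0,[0,0,0],60],[0,[0,0,0],64],[0,[0,0,0],68],[0,[0,0,0],71],[0,[0,0,0],71],[0,[0,0,0],71]]'
python3 - <<'E'
from h import *
st=arm.read_state();im=get_image("wrist");t=get_image("scene")
a=cv2.resize(im["pixels"][100:292,130:386],(512,384),interpolation=2);b=cv2.resize(t["pixels"][190:382,60:200],(280,384),interpolation=2);cv2.imwrite("pics/w4.png",cv2.hconcat([a,b]));print(st["ft_torque"])
E
```

```text
time: 8.25
position: [585.2, -258.4, 150.5]
ee_rot: [0.271, 3.129, -0.0]
contact_force: [-2.7, 0.9, 6.6]
width: 0.167
grip_force: 40.0
time: 10.25
position: [585.0, -258.8, 150.6]
ee_rot: [2.038, 2.39, -0.001]
contact_force: [-4.2, -0.6, 6.9]
width: 0.167
grip_force: 40.0
[-0.24371589  0.98993787 -0.06941914]
```

View pics/w4.png

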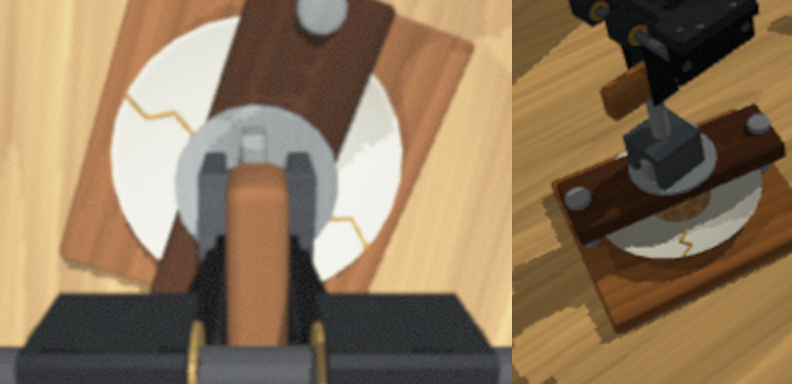

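```bash
python3 -m crank '[[0,[0,0,-0.8],0],[0,[0,0,-0.8],0],[25,[0,0,-0.8],0],[40,[0,0,-0.8],0],[60,[0,0,-0.8],0],[60,[0,0,-0.8],0],[60,[0,0,-0.8],0],[60,[0,0,-10],0],[60,[0,0,-30],0],[60,[0,0,-60],0],[60,[0,0,-90],0],[60,[0,0,-110],0],[60,[0,0,-110],0],[60,[0,0,-110],0]]'
python3 - <<'E'
from h import *
st=arm.read_state();im=get_image("wrist");t=get_image("scene")
a=cv2.resize(im["pixels"][100:292,130:386],(512,384),interpolation=2);b=cv2.resize(t["pixels"][190:382,60:200],(280,384),interpolation=2);cv2.imwrite("pics/w5.png",cv2.hconcat([a,b]))
E
```

```text
time: 11.75
position: [585.0, -258.3, 259.7]
ee_rot: [2.038, 2.39, 0.0]
contact_force: [0.4, -0.2, 0.3]
width: 0.599
grip_force: 0.0
```

View pics/w5.png

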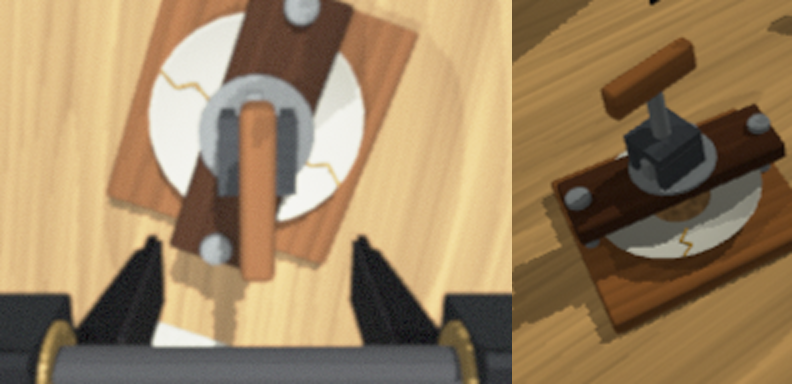

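```bash
python3 -c "
from workcell import arm
print(arm.finish_job())"
```

```text
the job is handed in; nothing more can be done
None
```

The job is handed in at 11.75 s: the large key was set on the screw, turned 71° clockwise with at most 18° of play (so the screw turned at least 52°), and left standing upright and released; the small key was not approached. The hand-in returned no verdict, so this rests on the final pictures and the commanded turn.

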